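Hold a handle tube down in the V-rest

ROBOT

A 6-joint arm with a two-finger parallel gripper is mounted at the origin on the work surface. World frame = base frame: x ahead of the robot, y to its left, z up, the work surface at z = 0. Lengths are in m, angles in rad, forces in N, time in s.
With the tool pointing down it reaches from about 0.325 to 0.9 m from the base axis. Payload 6.1 kg.
Tool frame: the origin (TCP) lies at the very end of the fingers, on their centre line; the grasp point (between the pads) lies 19 mm behind it; z points along the fingers, y is the direction in which the jaws open and shut (so a half turn about z gives the same grasp; the last joint's range is limited). The gripper opens to 87 mm and grips with 3 to 60 N. Pads are 19 mm wide; open, the fingers measure 117 mm over their backs; the gripper's body (75 mm by 190 mm) begins 51 mm behind the grasp point.
Start: joints at [-1.445, 0.22, 1.526, -0, 1.395, -0.126], TCP at [0.156, -0.605, 0.223] pointing down, gripper open.
Joint ranges: [-2.98, 2.98], [-0.91, 2.08], [0.09, 2.57], [-1.24, 4.39], [0.2, 2.65], [-2.68, 2.68]. Speed limits (rad/s): [2.57, 2.57, 3.01, 3.14, 3.14, 3.14].

INTERFACE

Orientations are given as a 3x3 rotation matrix whose columns are the frame's x, y, z axes.
In Python, from cell import observe, capture, camera_model, sign_off, regions_of gives the robot as it stands. The module is installed in compiled form; this text tells all that it offers.
- The arm moves only by the tool step_arm, never from a script. Its argument "motion" is a list of rows, each an object of numbers: "tx", "ty", "tz": the shift along the tool's x, y, z in mm; "yaw": the turn about the tool's z in rad; "hand": the opening, from 0 (shut) to 1 (fully open). A call has exactly 8 rows; each row shifts and turns the pose as measured when the row begins, along the tool's axes as they then stand; what a row does not reach is not made up. A row lasts 1/10 s, in which the tool goes at most 50 mm and 8.59 degrees, less where a joint would pass 70% of its speed; a pose out of reach is approached as far as the arm can. A call is refused whole if a number of a shift passes 50 or a number of a turn 0.15, either way. A call with a gripper value outside its range is refused whole. The fingers move at their own pace and stop on an object; the grip force is fixed at half the most. Time passes only in rows, so rows that do not move let the fingers close, or fill a call up. It gives the time, the measured TCP pose, the force and the opening at its end, in the units of the state.
- observe(): the state, without advancing time (a new reading comes with each control period).
- capture(name): name is "side" or "top" or "wrist"; returns (picture, depth): 400x640x3 uint8, red, green, blue; 400x640 float32, m along the optical axis (not along the pixel's ray), 0 where there is no reading.
- camera_model(name): a dict with "intrinsics" (3x3 intrinsics, pixels), "distortion" ([k1, k2, p1, p2, k3] as OpenCV has them; the pictures are not rectified), "rvec" (rotation vector, rad) and "tvec" (3), from world to camera coordinates, as OpenCV has them; the wrist camera has in their place "hand_eye" (4x4, takes a point from camera to tool coordinates, whose origin is the TCP and whose axes are the flange's). Camera axes: x right, y down, z forward; pixel columns grow to the right and rows downward; lengths in m; the calibration is good to about 2 mm. A picture is of the moment at which its call begins: read the wrist's pose just before it. camera_model takes no time and is no camera call.
- sign_off(): hands the job in, once; it reports no verdict.
Trained networks look in the newest picture that a camera, given by its name, has taken for a name from the list of things; names that differ only in an ending like _2 or _b are one class to them, and where a whole thing is asked for, a point or a joint stands for the part that bears it (a point fixed in the world has none). Each returns a list of dicts, best first, with "confidence" (0 to 1); they miss things now and then, are a little off and sometimes report something else, mostly with a low value. They report only what shows in the picture. A call takes as long as a camera call. They do not tell look-alikes from the thing itself.
- regions_of(camera, name): "mask" (400x640 bool, what is visible of it) and "centre" ([column, row] in pixels, amid what is visible of it).
The state is a dict: "clock": time; "qpos": joint angles; "joint_velocities": joint speeds; "joint_torque": joint torques, N m; "position": TCP position; "orientation": TCP orientation; "contact_force": force on the tool from outside, world axes, zero at the start; "torque": the same for the moment, N m; "opening": opening from 0.0 (shut) to 1.0 (fully open).
Only numpy, scipy, OpenCV 4.12 (cv2) and the standard library are available. Lean on these libraries where they do the work, as an engineer would, in place of code of your own. Each camera call takes 0.05 s, during which the arm holds its last target.

TASK

Take the handle tube that has the flat round collar on one end out of its wooden cradle and lay it in the grooves of the steel V-rest, with the collar end up against the V-rest's end plate. Then press it down firmly but without forcing it (about 10 N), so that it bears on both flanks of the V, and finish while still gripping it and pressing, ready for the smith to file it. Leave the two other tubes and everything else on the bench where they are.

Things in the scene. Friction and masses are not known exactly. Their poses are not given: they have to be found in the camera images.
- collar_tube: the tube to hold: bare metal, 24 mm in diameter, 170 mm long, about 0.22 kg, its +x end a flat round collar 36 mm in diameter and 8 mm thick. Origin on the axis at mid-length; x along the axis towards the collar. It lies level in a wooden cradle, axis 44 mm above the bench; z is up at the start, the tube's roll does not matter
- collar_face (a point): centre of the collar's flat outer face, 85 mm along +x from the tube's origin
- vrest: fixed steel V-rest; origin on the bench under the groove's middle, x along the groove towards the end plate, z up. Base 84 mm wide, 12 mm thick, x -75 to +99 mm. Two V supports, 26 mm thick, centred at x -52 and +52 mm, 70 mm wide, 69 mm high; 78 mm of free space between them for the fingers. End plate 60 mm wide, 78 mm high, inner face at x = +85 mm
- seat (a point): where the collar tube's origin comes to rest when it is seated with its collar touching the end plate: 60 mm above the bench, over the V-rest's origin, axes as the V-rest's
- flank_left: the V's two flank faces on the +y side (one on each support), sloping at 45 degrees, so the V opens upward at 90 degrees, fixed to the V-rest; origin and axes as the V-rest's
- flank_right: the V's two flank faces on the -y side, fixed to the V-rest; origin and axes as the V-rest's
- plain_tube: another tube, same metal, 24 mm in diameter, 170 mm long, no collar; origin at mid-length, x along it; in a like cradle; leave it
- ball_tube: a third tube, 24 mm in diameter, with a 34 mm ball on its +x end, 180 mm long in all; origin 85 mm from the plain end, x along it towards the ball; in a like cradle; leave it
- cradle0: one of three like fixed wooden cradles, 124 x 56 mm base 8 mm thick, two 16 mm thick notched ends at x -50 and +50 mm (up to 48 mm high, 54 mm wide) with 84 mm of free space between them where a tube can be gripped; origin on the bench under its centre, x along the tube in it; any tube may lie in any cradle
- cradle1: one of three like fixed wooden cradles, 124 x 56 mm base 8 mm thick, two 16 mm thick notched ends at x -50 and +50 mm (up to 48 mm high, 54 mm wide) with 84 mm of free space between them where a tube can be gripped; origin on the bench under its centre, x along the tube in it; any tube may lie in any cradle
- cradle2: one of three like fixed wooden cradles, 124 x 56 mm base 8 mm thick, two 16 mm thick notched ends at x -50 and +50 mm (up to 48 mm high, 54 mm wide) with 84 mm of free space between them where a tube can be gripped; origin on the bench under its centre, x along the tube in it; any tube may lie in any cradle
- sugar_pot: round lidded silver pot, 88 mm across, 95 mm tall, origin under its centre; leave it alone
- dome_lid: small domed pot lid with a finial, 56 mm across, 35 mm tall, origin under its centre; stands between the V-rest and the cradles; leave it alone
- beaker: open silver beaker, 68 mm across, 80 mm tall, origin under its centre; leave it alone
- hammer: hammer lying beyond the work, about 250 mm long; leave it alone
- screwdriver: screwdriver lying crosswise near the robot; leave it alone
- polish_jar: amber jar, 60 mm across, 60 mm tall, origin under its centre; leave it alone
- hardwood_block: dark wooden block 160 x 55 x 35 mm, lying near the robot, origin under its centre; leave it alone
Things that resemble listed ones, but are neither listed nor needed, are in the scene too. What is shaped like the collar_tube but green is not meant.

How it is judged:
By the outcome, as a careful person would: the job done as asked, in the order asked, and still so for the second after the job is handed in, while the arm keeps its last pose, push and grip.
It also fails if it takes over 38 s, if anything falls off the work surface, if the arm or the gripper's body presses on something with over 40 N, if the wrist force passes 120 N, or if a joint passes its speed limit or range.

## Working session

There is one attempt and no reset: what is moved stays moved. The work goes in short steps, Python scripts to look and compute and a tool call to move; the robot and the scene stay as the last step left them, time stands still between calls to the robot, and variables do not carry over. Pictures are saved under pics/ and viewed, and the job is handed in when it is done.

Besides the shell and the picture viewer there is one more tool, called after "Call:" as name([rows], argument=value, ...), one row to a line, values as JSON. step_arm: Moves the arm, as the interface text tells. Its arguments: {"type":"object","properties":{"motion":{"type":"array","items":{"type":"object","properties":{"tx":{"type":"number"},"ty":{"type":"number"},"tz":{"type":"number"},"yaw":{"type":"number"},"hand":{"type":"number"}}}}},"required":["motion"]}

```bash
mkdir -p pics; cat > h.py <<'E'
import numpy as np,cv2
from cell import observe,capture,camera_model,sign_off,regions_of
def T(name,st=None):
    m=camera_model(name);
    if name=='wrist':
        X=np.eye(4);X[:3,:3]=np.array(st['orientation']);X[:3,3]=st['position'];return X@np.array(m['hand_eye'])
    R=cv2.Rodrigues(np.array(m['rvec'],float))[0];t=np.array(m['tvec'],float).reshape(3)
    X=np.eye(4);X[:3,:3]=R.T;X[:3,3]=-R.T@t;return X
def cloud(name,depth,st=None):
    m=camera_model(name);K=np.array(m['intrinsics'],float);d=np.array(m['distortion'],float)
    h,w=depth.shape;u,v=np.meshgrid(np.arange(w),np.arange(h))
    p=cv2.undistortPoints(np.stack([u,v],-1).reshape(-1,1,2).astype(float),K,d).reshape(h,w,2)
    P=np.concatenate([p*depth[...,None],depth[...,None]],-1)
    X=T(name,st);W=P@X[:3,:3].T+X[:3,3];W[depth<=0]=np.nan;return W
def save(n,im,s=1):
    cv2.imwrite('pics/'+n,cv2.resize(im,None,fx=s,fy=s,interpolation=cv2.INTER_CUBIC)[...,::-1])
E
python3 - <<'E'
from h import *
st=observe();print({k:np.round(v,3).tolist() for k,v in st.items()})
for c in ['top','side']:
    im,d=capture(c);save(c+'0.png',im);np.savez(c+'0.npz',im=im,d=d)
    for n in ['collar_tube','vrest','plain_tube','ball_tube','cradle0','dome_lid']:
        for r in regions_of(c,n): 
            W=cloud(c,d)[r['mask']];print(c,n,round(r['confidence'],2),np.round(r['centre']),r['mask'].sum(),np.round(np.nanmedian(W,0),3))
print(observe()['clock'])
E
```

```text
{'clock': 0.0, 'qpos': [-1.445, 0.221, 1.528, -0.0, 1.395, -0.126], 'joint_velocities': [-0.001, -0.0, 0.001, -0.001, 0.001, -0.0], 'joint_torque': [0.003, -49.46, -38.738, 0.07, 0.057, -0.0], 'position': [0.156, -0.605, 0.221], 'orientation': [[0.968, 0.249, -0.0], [0.249, -0.968, 0.002], [0.0, -0.002, -1.0]], 'contact_force': [-0.213, -0.165, -0.418], 'torque': [-0.006, 0.0, 0.019], 'opening': 1.0}
top collar_tube 0.96 [270. 211.] 389 [0.54  0.213 0.054]
top collar_tube 0.38 [384. 214.] 1531 [ 0.509 -0.144  0.014]
top collar_tube 0.23 [308. 219.] 502 [0.517 0.101 0.009]
top vrest 0.56 [384. 214.] 1566 [ 0.508 -0.145  0.014]
top plain_tube 0.92 [305. 216.] 404 [0.518 0.102 0.053]
top plain_tube 0.7 [343. 220.] 213 [ 0.499 -0.017  0.016]
top plain_tube 0.51 [235. 224.] 414 [0.511 0.332 0.054]
top plain_tube 0.22 [390. 200.] 185 [ 0.535 -0.167  0.058]
top ball_tube 0.67 [234. 224.] 394 [0.515 0.33  0.054]
top cradle0 0.9 [240. 235.] 371 [0.5   0.325 0.009]
top cradle0 0.62 [311. 218.] 363 [0.523 0.095 0.01 ]
top cradle0 0.59 [276. 222.] 337 [0.516 0.207 0.01 ]
top dome_lid 0.67 [344. 220.] 225 [ 0.497 -0.017  0.015]
top dome_lid 0.47 [315. 142.] 772 [0.763 0.047 0.023]
side collar_tube 0.74 [306. 162.] 434 [0.532 0.209 0.052]
side collar_tube 0.66 [235. 112.] 316 [0.33  0.534 0.022]
side vrest 0.85 [324. 275.] 2660 [ 0.51  -0.158  0.015]
side plain_tube 0.77 [312. 191.] 508 [0.52  0.096 0.052]
side plain_tube 0.41 [304. 278.] 214 [ 0.459 -0.172  0.062]
side ball_tube 0.6 [294. 139.] 356 [0.517 0.323 0.052]
side cradle0 0.91 [304. 172.] 488 [0.527 0.206 0.009]
side cradle0 0.62 [310. 201.] 492 [0.515 0.089 0.009]
side cradle0 0.61 [292. 150.] 449 [0.504 0.324 0.009]
side dome_lid 0.65 [312. 234.] 273 [ 0.5   -0.027  0.016]
0.7
```

```bash
python3 - <<'E'
from h import *
z=np.load('top0.npz');im=z['im'];a=cv2.resize(im[90:300,200:440],None,fx=3.3,fy=2.8,interpolation=cv2.INTER_CUBIC)[:600,:800];save('topc.png',a)
z=np.load('side0.npz');save('sidec.png',z['im'][90:330,190:450],2.5)
E
```

```text
(no output)
```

View pics/topc.png

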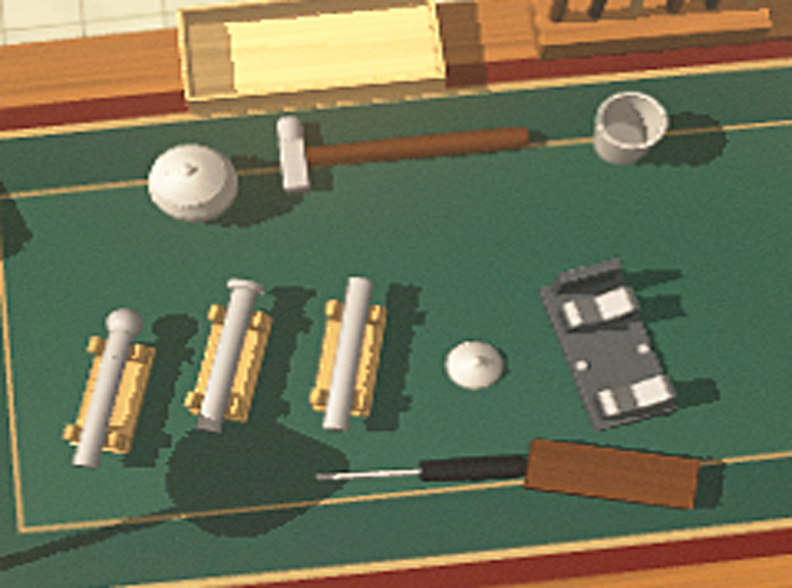

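View pics/sidec.png

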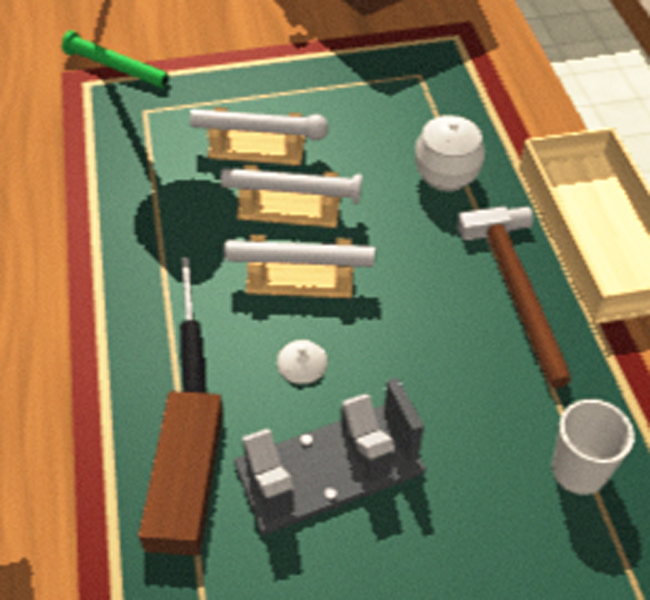

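View pics/top0.png

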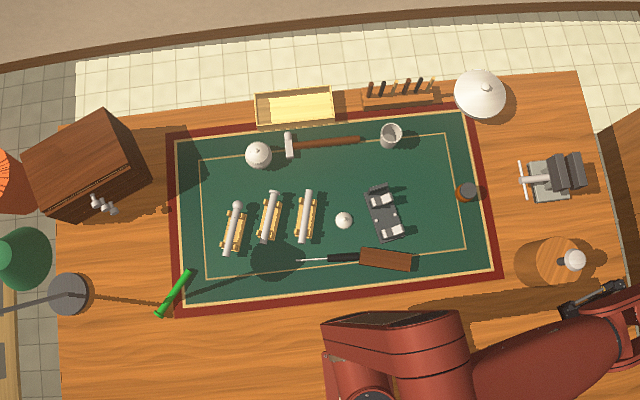

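The tubes, left to right in the top view: ball tube at (234,224), collar tube at (270,211) with the flat disc at its far end (273,193), and plain tube at (305,216). The green look-alike is at (175,290). The middle one fits the description: bare metal with a flat collar. Next I measure it and the V-rest.

```bash
cat >> h.py <<'E'
from scipy.optimize import least_squares
def fit_tube(P,r=0.012,z=None,p0=None):
    P=P[np.isfinite(P).all(1)]
    c=np.median(P,0);_,_,V=np.linalg.svd(P[:,:2]-c[:2],full_matrices=False);a=np.arctan2(V[0,1],V[0,0])
    if np.cos(a)<0:a+=np.pi
    def f(q):
        n=np.array([-np.sin(q[0]),np.cos(q[0])]);o=(P[:,:2]-c[:2])@n-q[1]
        return np.hypot(o,P[:,2]-q[2])-r
    s=least_squares(f,[a,0,c[2]-.008],loss='soft_l1',f_scale=.002)
    a,off,zz=s.x;n=np.array([-np.sin(a),np.cos(a)]);d=np.array([np.cos(a),np.sin(a)])
    t=(P[:,:2]-c[:2])@d
    return dict(yaw=a,c=c[:2]+n*off,z=zz,d=d,t=(np.percentile(t,1),np.percentile(t,99)),rms=np.sqrt(np.mean(f(s.x)**2)))
def vmodel(x,y):
    ay=abs(y);h=np.zeros_like(x)
    h=np.where((x>-.075)&(x<.099)&(ay<.042),.012,h)
    s=(abs(abs(x)-.052)<.013)&(ay<.035)
    v=np.clip(.060-.012*np.sqrt(2)+ay,0.012,.069)
    h=np.where(s,v,h)
    return np.where((x>.085)&(x<.099)&(ay<.030),.078,h)
def fit_v(P,q0):
    P=P[np.isfinite(P).all(1)]
    from scipy.spatial import cKDTree
    # surface samples incl. verticals
    g=np.arange(-.08,.105,.001);gy=np.arange(-.046,.0461,.001);X,Y=np.meshgrid(g,gy);H=vmodel(X,Y)
    S=[np.c_[X.ravel(),Y.ravel(),H.ravel()]]
    for ax in (0,1):
        A=np.moveaxis(H,1-ax,0);Xa=np.moveaxis(X,1-ax,0);Ya=np.moveaxis(Y,1-ax,0)
        for i in range(len(A)-1):
            for j in np.where(abs(A[i+1]-A[i])>.003)[0]:
                z=np.arange(min(A[i,j],A[i+1,j]),max(A[i,j],A[i+1,j]),.002)
                S.append(np.c_[np.full(len(z),(Xa[i,j]+Xa[i+1,j])/2),np.full(len(z),(Ya[i,j]+Ya[i+1,j])/2),z])
    tr=cKDTree(np.vstack(S))
    def f(q):
        c,s=np.cos(q[2]),np.sin(q[2]);D=P-[q[0],q[1],q[3]]
        return np.minimum(tr.query(np.c_[D[:,0]*c+D[:,1]*s,-D[:,0]*s+D[:,1]*c,D[:,2]])[0],.008)
    from scipy.optimize import minimize
    s=minimize(lambda q:np.mean(f(q)**2)*1e6,q0,method='Nelder-Mead',options=dict(initial_simplex=np.array(q0)+np.vstack([np.zeros(4),np.diag([.015,.015,.15,.003])]),maxiter=400))
    return s.x,np.sqrt(s.fun)
E
python3 - <<'E'
from h import *
for c,box in (('top',(255,290,185,240)),('side',(270,345,150,175))):
    z=np.load(c+'0.npz');W=cloud(c,z['d'])
    if c=='top': pass
    P=W.reshape(-1,3);P=P[np.isfinite(P).all(1)]
    q=P[(abs(P[:,0]-.535)<.13)&(abs(P[:,1]-.212)<.055)&(P[:,2]>.046)&(P[:,2]<.07)]
    r=fit_tube(q);
    q=q[(abs((q[:,:2]-r['c'])@[-r['d'][1],r['d'][0]])<.013)]
    r=fit_tube(q);print(c,len(q),r,'ends',r['c']+r['d']*r['t'][0],r['c']+r['d']*r['t'][1])
    v=P[(abs(P[:,0]-.51)<.13)&(abs(P[:,1]+.155)<.1)&(P[:,2]>.006)&(P[:,2]<.09)]
    print(c,len(v),v.min(0),v.max(0))
    v=P[(abs(P[:,0]-.51)<.14)&(abs(P[:,1]+.155)<.1)&(P[:,2]<.09)]
    v=v[v[:,0]>.39]
    for a in (.3,-.3,0):print(a,fit_v(v,[.51,-.155,a,0.]))
E
```

```text
top 394 {'yaw': np.float64(5.963290505549244), 'c': array([0.53267264, 0.2158804 ]), 'z': np.float64(0.04380412751377458), 'd': array([ 0.9492685, -0.3144667]), 't': (np.float64(-0.08488817299323963), np.float64(0.08249964684589818)), 'rms': np.float64(0.002476177465150664)} ends [0.45209098 0.24257491] [0.61098696 0.18993701]
top 1697 [ 0.38002349 -0.25299038  0.00600235] [ 0.63730288 -0.05535026  0.08468993]
0.3 (array([ 4.91606356e-01, -1.50825046e-01,  1.91594922e-01, -2.14147123e-04]), np.float64(6.465076197241123))
-0.3 (array([ 4.91608854e-01, -1.50822418e-01,  1.91575691e-01, -2.10412027e-04]), np.float64(6.465076115914379))
0 (array([ 4.91538917e-01, -1.50834456e-01,  1.92893037e-01, -2.09225992e-04]), np.float64(6.465095004459721))
side 338 {'yaw': np.float64(-0.32292387790295896), 'c': array([0.5342451 , 0.21431588]), 'z': np.float64(0.04392365283754005), 'd': array([ 0.94831161, -0.31734066]), 't': (np.float64(-0.0851275108172257), np.float64(0.08238823660995158)), 'rms': np.float64(0.002160338623844493)} ends [0.45351769 0.24133031] [0.61237482 0.18817075]
side 2847 [ 0.38001516 -0.23920502  0.00605853] [ 0.63163636 -0.05673621  0.08292262]
0.3 (array([ 0.49315616, -0.1524454 ,  0.18881475,  0.00091355]), np.float64(6.236046541503343))
-0.3 (array([ 0.49315925, -0.15244304,  0.18882292,  0.0009154 ]), np.float64(6.236046112088124))
0 (array([ 0.49315684, -0.15243876,  0.18885905,  0.00091852]), np.float64(6.236046305231797))
```

Call:
step_arm([
  {"tx": 36,"ty": -30},
  {"tx": 36,"ty": -30},
  {"tx": 36,"ty": -30},
  {"tx": 36,"ty": -30},
  {"tx": 36,"ty": -30},
  {"tx": 36,"ty": -30},
  {"tx": 36,"ty": -30},
  {"tx": 36,"ty": -30},
])

```text
invalid input
```

```bash
python3 - <<'E'
from h import *
print(np.round(observe()['qpos'],3)); print(np.round(camera_model('wrist')['hand_eye'],3),camera_model('wrist')['intrinsics'])
E
```

```text
[-1.445  0.22   1.526 -0.     1.395 -0.126]
[[-0.    -0.953 -0.304  0.084]
 [ 1.     0.    -0.001 -0.   ]
 [ 0.001 -0.304  0.953 -0.162]
 [ 0.     0.     0.     1.   ]] [[306.36958811   0.         318.99926316]
 [  0.         306.36958811 205.47323277]
 [  0.           0.           1.        ]]
```

Call:
step_arm([
  {"tx": 36,"ty": -30,"tz": 0,"yaw": 0,"hand": 1},
  {"tx": 36,"ty": -30,"tz": 0,"yaw": 0,"hand": 1},
  {"tx": 36,"ty": -30,"tz": 0,"yaw": 0,"hand": 1},
  {"tx": 36,"ty": -30,"tz": 0,"yaw": 0,"hand": 1},
  {"tx": 36,"ty": -30,"tz": 0,"yaw": 0,"hand": 1},
  {"tx": 36,"ty": -30,"tz": 0,"yaw": 0,"hand": 1},
  {"tx": 36,"ty": -30,"tz": 0,"yaw": 0,"hand": 1},
  {"tx": 36,"ty": -30,"tz": 0,"yaw": 0,"hand": 1},
])

```text
clock: 1.5
position: [0.3788, -0.2961, 0.2219]
orientation: [[0.971, 0.238, 0.002], [0.238, -0.971, -0.004], [0.001, 0.004, -1.0]]
contact_force: [1.4, -0.6, -0.2]
opening: 1.002
```

```bash
python3 - <<'E'
from h import *
s=observe();print(np.round(s['qpos'],3),s['clock'],np.round(s['position'],4),np.round(s['orientation'],3))
E
```

```text
[-8.270e-01 -1.340e-01  1.894e+00 -1.000e-03  1.378e+00  5.040e-01] 1.5 [ 0.3788 -0.2961  0.2219] [[ 0.971  0.238  0.002]
 [ 0.238 -0.971 -0.004]
 [ 0.001  0.004 -1.   ]]
```

Call:
step_arm([
  {"tx": 30,"ty": -28,"tz": 0,"yaw": 0,"hand": 1},
  {"tx": 30,"ty": -28,"tz": 0,"yaw": 0,"hand": 1},
  {"tx": 25,"ty": -25,"tz": 0,"yaw": 0,"hand": 1},
  {"tx": 20,"ty": -20,"tz": 0,"yaw": 0,"hand": 1},
  {"tx": 10,"ty": -10,"tz": 0,"yaw": 0,"hand": 1},
  {"tx": 5,"ty": -5,"tz": 0,"yaw": 0,"hand": 1},
  {"tx": 0,"ty": 0,"tz": 0,"yaw": 0,"hand": 1},
  {"tx": 0,"ty": 0,"tz": 0,"yaw": 0,"hand": 1},
])

```text
clock: 2.3
position: [0.4733, -0.1434, 0.2236]
orientation: [[0.969, 0.246, 0.006], [0.247, -0.969, -0.005], [0.005, 0.007, -1.0]]
contact_force: [-0.3, 0.2, 0.4]
opening: 0.999
```

```bash
python3 - <<'E'
from h import *
s=observe();im,d=capture('wrist');save('w1.png',im);np.savez('w1.npz',im=im,d=d,p=s['position'],o=s['orientation'])
W=cloud('wrist',d,s);P=W.reshape(-1,3);P=P[np.isfinite(P).all(1)]
q=P[(P[:,2]<.02)];print(len(P),np.percentile(P[:,2],[5,25,50,75]))
v=P[(abs(P[:,0]-.495)<.12)&(abs(P[:,1]+.15)<.075)&(P[:,2]<.09)&(P[:,2]>.006)]
v=v[::max(1,len(v)//5000)]
print(len(v),fit_v(v,[.4925,-.1515,.19,0.]))
E
```

```text
254913 [4.00569955e-05 1.22018057e-03 2.43315981e-03 3.07762209e-01]
5919 (array([ 4.91624741e-01, -1.49881693e-01,  1.88145572e-01,  1.17176100e-04]), np.float64(3.190199004723833))
```

View pics/w1.png

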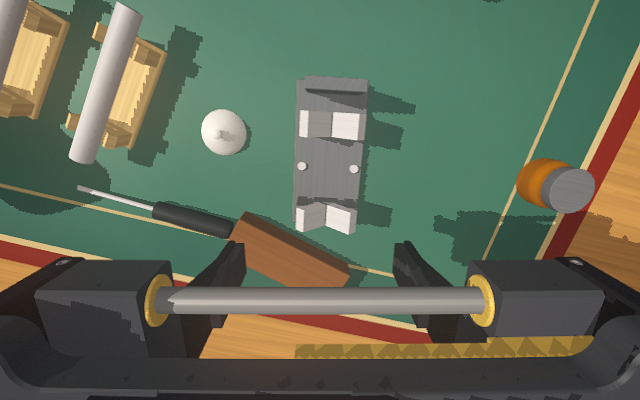

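Call:
step_arm([
  {"tx": 18,"ty": -42,"tz": 0,"yaw": 0.072,"hand": 1},
  {"tx": 15,"ty": -43,"tz": 0,"yaw": 0.072,"hand": 1},
  {"tx": 12,"ty": -44,"tz": 0,"yaw": 0.072,"hand": 1},
  {"tx": 9,"ty": -45,"tz": 0,"yaw": 0.072,"hand": 1},
  {"tx": 6,"ty": -45,"tz": 0,"yaw": 0.072,"hand": 1},
  {"tx": 2,"ty": -45,"tz": 0,"yaw": 0.072,"hand": 1},
  {"tx": -1,"ty": -45,"tz": 0,"yaw": 0.072,"hand": 1},
  {"tx": -4,"ty": -45,"tz": 0,"yaw": 0.072,"hand": 1},
])

```text
clock: 3.15
position: [0.5413, 0.2107, 0.2223]
orientation: [[0.93, -0.367, 0.01], [-0.367, -0.93, -0.01], [0.013, 0.006, -1.0]]
contact_force: [0.6, -0.0, 1.0]
opening: 0.997
```

Call:
step_arm([
  {"tx": 0,"ty": 0,"tz": 0,"yaw": 0,"hand": 1},
  {"tx": 0,"ty": 0,"tz": 0,"yaw": 0,"hand": 1},
  {"tx": 0,"ty": 0,"tz": 0,"yaw": 0,"hand": 1},
  {"tx": 0,"ty": 0,"tz": 0,"yaw": 0,"hand": 1},
  {"tx": 0,"ty": 0,"tz": 0,"yaw": 0,"hand": 1},
  {"tx": 0,"ty": 0,"tz": 0,"yaw": 0,"hand": 1},
  {"tx": 0,"ty": 0,"tz": 0,"yaw": 0,"hand": 1},
  {"tx": 0,"ty": 0,"tz": 0,"yaw": 0,"hand": 1},
])

```text
clock: 3.95
position: [0.5425, 0.2078, 0.2219]
orientation: [[0.929, -0.371, 0.009], [-0.371, -0.929, -0.011], [0.012, 0.006, -1.0]]
contact_force: [-1.2, -0.5, 0.1]
opening: 0.997
```

```bash
cat >> h.py <<'E'
def tubelook(n,cx=.5325,cy=.2155):
    s=observe();im,d=capture('wrist');save(n+'.png',im);np.savez(n+'.npz',im=im,d=d,p=s['position'],o=s['orientation'])
    W=cloud('wrist',d,s);P=W.reshape(-1,3);P=P[np.isfinite(P).all(1)]
    q=P[(abs(P[:,0]-cx)<.12)&(abs(P[:,1]-cy)<.05)&(P[:,2]>.046)&(P[:,2]<.07)]
    r=fit_tube(q)
    for _ in range(3):
        q=q[abs((q[:,:2]-r['c'])@[-r['d'][1],r['d'][0]])<.0125]
        r=fit_tube(q)
    a,b=r['c']+r['d']*r['t'][0],r['c']+r['d']*r['t'][1]
    yaw=(r['yaw']+np.pi)%(2*np.pi)-np.pi
    print(len(q),'yaw',round(yaw,4),'z',round(r['z'],4),'rms',r['rms'],'ends',a.round(4),b.round(4),'mid',((a+b)/2).round(4),'origin from collar',(b-.085*r['d']).round(4))
    O=np.array(s['orientation']);p=np.array(s['position']);print(p.round(4),'toolyaw',np.arctan2(O[1,0],O[0,0]).round(4),O.round(3).tolist(),s['clock'],np.round(s['qpos'],3))
    tgt=np.r_[(a+b)/2,.044-.019]; print('move tool mm',(O.T@(tgt-p)*1e3).round(1),'yaw',np.round(np.arctan2(O[1,0],O[0,0])-yaw,4))
    return im
E
python3 - <<'E'
from h import *
tubelook('w2')
E
```

```text
2796 yaw -0.3157 z 0.044 rms 0.0016632044342277058 ends [0.452 0.243] [0.6108 0.1911] mid [0.5314 0.217 ] origin from collar [0.53   0.2175]
[0.5425 0.2078 0.2219] toolyaw -0.3801 [[0.929, -0.371, 0.009], [-0.371, -0.929, -0.011], [0.012, 0.006, -1.0]] 3.95 [ 0.237  0.112  1.65  -0.013  1.373  2.191]
move tool mm [-16.2  -5.7 196.7] yaw -0.0643
```

View pics/w2.png

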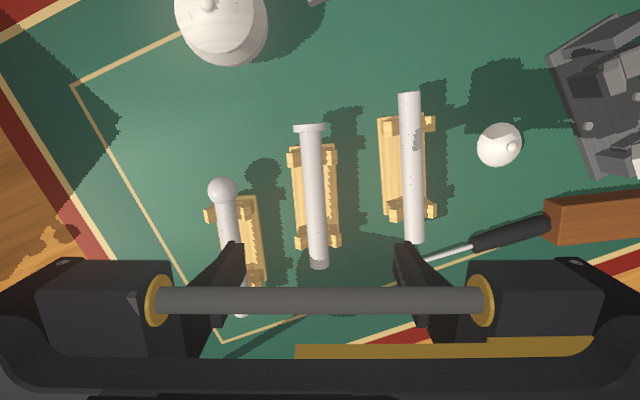

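Tubes in the wrist view: ball tube (222,190), collar tube with the flat disc at (311,128), plain tube (410,95). I'll confirm the middle one in a crop.

```bash
python3 - <<'E'
from h import *
save('w2c.png',np.load('w2.npz')['im'][85:285,190:450],3)
E
```

```text
(no output)
```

View pics/w2c.png

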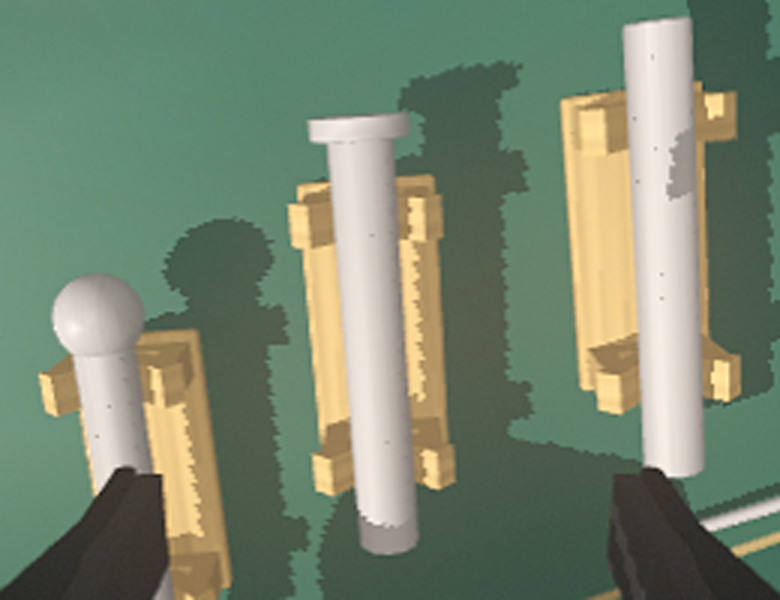

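Call:
step_arm([
  {"tx": -8,"ty": -3,"tz": 0,"yaw": -0.032,"hand": 1},
  {"tx": -8,"ty": -3,"tz": 10,"yaw": -0.032,"hand": 1},
  {"tx": 0,"ty": 0,"tz": 25,"yaw": 0,"hand": 1},
  {"tx": 0,"ty": 0,"tz": 35,"yaw": 0,"hand": 1},
  {"tx": 0,"ty": 0,"tz": 30,"yaw": 0,"hand": 1},
  {"tx": 0,"ty": 0,"tz": 15,"yaw": 0,"hand": 1},
  {"tx": 0,"ty": 0,"tz": 5,"yaw": 0,"hand": 1},
  {"tx": 0,"ty": 0,"tz": 0,"yaw": 0,"hand": 1},
])

```text
clock: 4.8
position: [0.5258, 0.2225, 0.0952]
orientation: [[0.956, -0.293, 0.009], [-0.293, -0.956, -0.009], [0.011, 0.006, -1.0]]
contact_force: [-0.1, -0.7, -0.3]
opening: 1.001
```

```bash
python3 - <<'E'
from h import *
tubelook('w3')
E
```

```text
6242 yaw -0.315 z 0.044 rms 0.001755966997332954 ends [0.4523 0.2428] [0.6109 0.1912] mid [0.5316 0.217 ] origin from collar [0.53   0.2175]
[0.5258 0.2225 0.0952] toolyaw -0.2977 [[0.956, -0.293, 0.009], [-0.293, -0.956, -0.009], [0.011, 0.006, -1.0]] 4.8 [ 0.269  0.215  1.785 -0.013  1.136  2.143]
move tool mm [ 6.3  3.1 70.3] yaw 0.0173
```

View pics/w3.png

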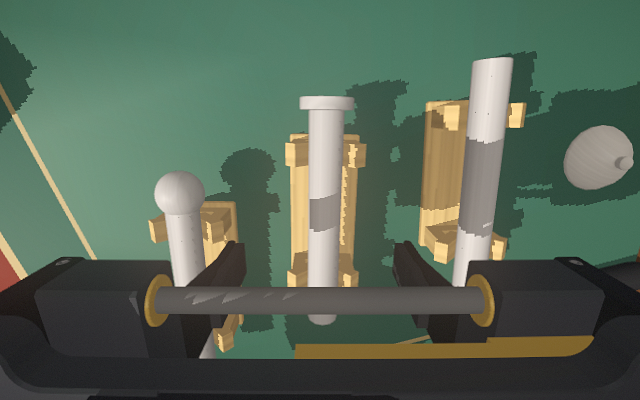

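The crop shows the flat disc collar on the middle tube, with the ball to its left and the plain tube to its right. Going down on the middle tube now.

Call:
step_arm([
  {"tx": 3,"ty": 2,"tz": 0,"yaw": 0.017,"hand": 1},
  {"tx": 3,"ty": 1,"tz": 10,"yaw": 0,"hand": 1},
  {"tx": 0,"ty": 0,"tz": 18,"yaw": 0,"hand": 1},
  {"tx": 0,"ty": 0,"tz": 18,"yaw": 0,"hand": 1},
  {"tx": 0,"ty": 0,"tz": 14,"yaw": 0,"hand": 1},
  {"tx": 0,"ty": 0,"tz": 7,"yaw": 0,"hand": 1},
  {"tx": 0,"ty": 0,"tz": 2,"yaw": 0,"hand": 1},
  {"tx": 0,"ty": 0,"tz": 0,"yaw": 0,"hand": 1},
])

```text
clock: 5.65
position: [0.5387, 0.2178, 0.0297]
orientation: [[0.95, -0.311, 0.023], [-0.311, -0.95, -0.006], [0.023, -0.001, -1.0]]
contact_force: [-0.0, -0.3, -0.0]
opening: 0.999
```

Call:
step_arm([
  {"tx": -3,"ty": 1.5,"tz": 2,"yaw": 0,"hand": 1},
  {"tx": -3,"ty": 1.5,"tz": 2,"yaw": 0,"hand": 1},
  {"tx": 0,"ty": 0,"tz": 1,"yaw": 0,"hand": 1},
  {"tx": 0,"ty": 0,"tz": 0,"yaw": 0,"hand": 1},
  {"tx": 0,"ty": 0,"tz": 0,"yaw": 0,"hand": 0.6},
  {"tx": 0,"ty": 0,"tz": 0,"yaw": 0,"hand": 0.4},
  {"tx": 0,"ty": 0,"tz": 0,"yaw": 0,"hand": 0.4},
  {"tx": 0,"ty": 0,"tz": 0,"yaw": 0,"hand": 0.4},
])

```text
clock: 6.45
position: [0.5336, 0.2174, 0.027]
orientation: [[0.95, -0.311, 0.027], [-0.311, -0.951, -0.005], [0.027, -0.004, -1.0]]
contact_force: [0.2, -0.7, 1.2]
opening: 0.723
```

```bash
python3 - <<'E'
from h import *
im=tubelook('w4')
E
```

```text
9481 yaw -0.3142 z 0.0442 rms 0.0020547975915320917 ends [0.4982 0.2278] [0.6113 0.191 ] mid [0.5548 0.2094] origin from collar [0.5305 0.2173]
[0.5336 0.2174 0.027 ] toolyaw -0.316 [[0.95, -0.311, 0.027], [-0.311, -0.951, -0.005], [0.027, -0.004, -1.0]] 6.45 [ 0.257  0.309  1.818 -0.014  0.99   2.151]
move tool mm [22.6  1.   2.6] yaw -0.0018
```

View pics/w4.png

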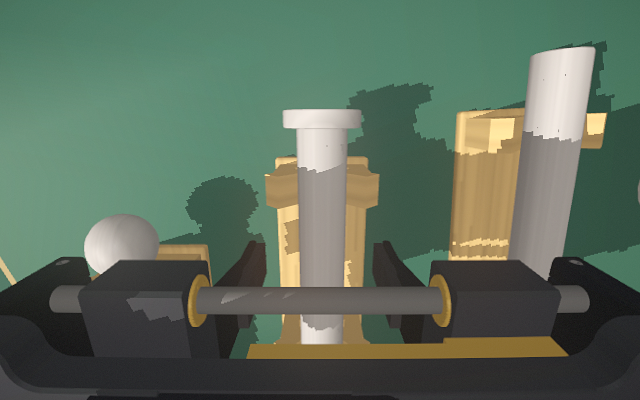

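Call:
step_arm([
  {"tx": 0,"ty": 1,"tz": 2,"yaw": 0,"hand": 0.5},
  {"tx": 0,"ty": 0,"tz": 1,"yaw": 0,"hand": 0.4},
  {"tx": 0,"ty": 0,"tz": 0,"yaw": 0,"hand": 0},
  {"tx": 0,"ty": 0,"tz": 0,"yaw": 0,"hand": 0},
  {"tx": 0,"ty": 0,"tz": 0,"yaw": 0,"hand": 0},
  {"tx": 0,"ty": 0,"tz": 0,"yaw": 0,"hand": 0},
  {"tx": 0,"ty": 0,"tz": 0,"yaw": 0,"hand": 0},
  {"tx": 0,"ty": 0,"tz": 0,"yaw": 0,"hand": 0},
])

```text
clock: 7.3
position: [0.5331, 0.2161, 0.0234]
orientation: [[0.95, -0.311, 0.027], [-0.311, -0.951, -0.005], [0.027, -0.003, -1.0]]
contact_force: [-0.0, 1.0, -0.2]
opening: 0.264
```

Call:
step_arm([
  {"tx": 0,"ty": 0,"tz": -5,"yaw": 0,"hand": 0},
  {"tx": 0,"ty": 0,"tz": -10,"yaw": 0,"hand": 0},
  {"tx": 0,"ty": 0,"tz": -15,"yaw": 0,"hand": 0},
  {"tx": 0,"ty": 0,"tz": -20,"yaw": 0,"hand": 0},
  {"tx": 0,"ty": 0,"tz": -20,"yaw": 0,"hand": 0},
  {"tx": 0,"ty": 0,"tz": -20,"yaw": 0,"hand": 0},
  {"tx": 0,"ty": 0,"tz": -10,"yaw": 0,"hand": 0},
  {"tx": 0,"ty": 0,"tz": -5,"yaw": 0,"hand": 0},
])

```text
clock: 8.1
position: [0.529, 0.2167, 0.1367]
orientation: [[0.95, -0.311, 0.025], [-0.311, -0.951, -0.005], [0.026, -0.003, -1.0]]
contact_force: [-0.4, 0.0, -2.4]
opening: 0.264
```

```bash
cat >> h.py <<'E'
def held(n):
    s=observe();im,d=capture('wrist');save(n+'.png',im);np.savez(n+'.npz',im=im,d=d,p=s['position'],o=s['orientation'])
    O=np.array(s['orientation']);p=np.array(s['position'])
    W=cloud('wrist',d,s);P=W.reshape(-1,3);P=P[np.isfinite(P).all(1)]
    L=(P-p)@O  # tool coords
    q=L[(L[:,0]>.015)&(L[:,0]<.1)&(abs(L[:,1])<.0115)&(L[:,2]<-.02)&(L[:,2]>-.042)]
    # body pts excluding collar
    b=q[q[:,0]<.07]
    def f(t):
        y=t[0]+t[1]*b[:,0];z=t[2]+t[3]*b[:,0];return np.hypot(b[:,1]-y,b[:,2]-z)-.012
    r=least_squares(f,[0,0,-.02,0],loss='soft_l1',f_scale=.001).x
    print('axis in tool: y0 %.4f yawslope %.4f z0 %.4f zslope %.4f'%tuple(r),'collar end x',np.percentile(q[:,0],[98,99.5]).round(4),len(b))
    print('world axis z slope',(O@np.array([1,r[1],r[3]]))[2].round(4),'world yaw',np.arctan2(*(O@np.array([1,r[1],r[3]]))[[1,0]]).round(4))
    print(p.round(4),O.round(4).tolist(),s['clock'],np.round(s['contact_force'],2),np.round(s['qpos'],3))
    return r
E
python3 - <<'E'
from h import *
held('w5')
E
```

```text
axis in tool: y0 -0.0004 yawslope -0.0015 z0 -0.0204 zslope 0.0297 collar end x [0.0826 0.0834] 5478
world axis z slope -0.0039 world yaw -0.3143
[0.529  0.2167 0.1367] [[0.9502, -0.3106, 0.0254], [-0.3106, -0.9505, -0.005], [0.0257, -0.0031, -0.9997]] 8.1 [-0.38  0.02 -2.4 ] [ 0.258  0.154  1.77  -0.012  1.194  2.149]
```

View pics/w5.png

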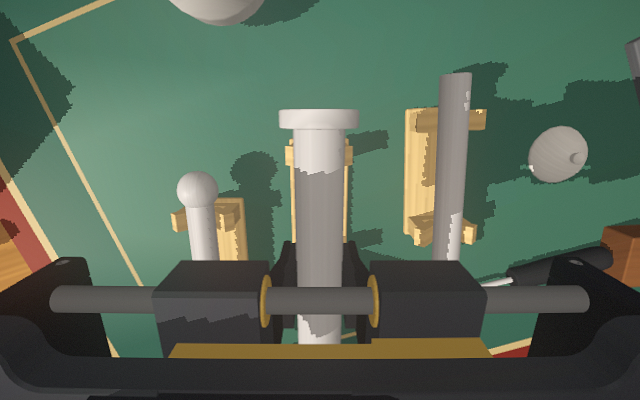

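Call:
step_arm([
  {"tx": 5,"ty": 25,"tz": 0,"yaw": -0.04,"hand": 0},
  {"tx": 6,"ty": 42,"tz": 0,"yaw": -0.063,"hand": 0},
  {"tx": 3,"ty": 46,"tz": 0,"yaw": -0.063,"hand": 0},
  {"tx": 0,"ty": 46,"tz": 0,"yaw": -0.063,"hand": 0},
  {"tx": -3,"ty": 46,"tz": 0,"yaw": -0.063,"hand": 0},
  {"tx": -6,"ty": 46,"tz": 0,"yaw": -0.063,"hand": 0},
  {"tx": -8,"ty": 45,"tz": 0,"yaw": -0.063,"hand": 0},
  {"tx": -7,"ty": 30,"tz": 0,"yaw": -0.04,"hand": 0},
])

```text
clock: 8.95
position: [0.4816, -0.1153, 0.1331]
orientation: [[0.985, 0.169, 0.023], [0.169, -0.986, -0.002], [0.022, 0.006, -1.0]]
contact_force: [0.6, -0.3, -2.5]
opening: 0.268
```

Call:
step_arm([
  {"tx": -3,"ty": 12,"tz": 0,"yaw": 0,"hand": 0},
  {"tx": 0,"ty": 6,"tz": 0,"yaw": 0,"hand": 0},
  {"tx": 0,"ty": 0,"tz": 0,"yaw": 0,"hand": 0},
  {"tx": 0,"ty": 0,"tz": 0,"yaw": 0,"hand": 0},
  {"tx": 0,"ty": 0,"tz": 0,"yaw": 0,"hand": 0},
  {"tx": 0,"ty": 0,"tz": 0,"yaw": 0,"hand": 0},
  {"tx": 0,"ty": 0,"tz": 0,"yaw": 0,"hand": 0},
  {"tx": 0,"ty": 0,"tz": 0,"yaw": 0,"hand": 0},
])

```text
clock: 9.75
position: [0.4794, -0.1342, 0.1302]
orientation: [[0.986, 0.168, 0.018], [0.168, -0.986, 0.0], [0.018, 0.003, -1.0]]
contact_force: [0.5, -0.0, -2.1]
opening: 0.267
```

```bash
cat >> h.py <<'E'
V=np.array([.492,-.1505,.189])
def plan(back=0.0,h=.060,V=V,r=(-.0004,-.0015,-.0204,.0297),xo=-.002,n=None):
    s=observe();O=np.array(s['orientation']);p=np.array(s['position'])
    o=p+O@np.array([xo,r[0]+r[1]*xo,r[2]+r[3]*xo]);a=O@np.array([1,r[1],r[3]])
    c,sn=np.cos(V[2]),np.sin(V[2]);e=o-[V[0],V[1],0]
    print('tube origin in vrest mm',(np.array([e[0]*c+e[1]*sn,-e[0]*sn+e[1]*c,e[2]])*1e3).round(1),'yaw err',(np.arctan2(a[1],a[0])-V[2]).round(4),'slope',a[2].round(4),'| collar x',((e[0]*c+e[1]*sn)*1e3+85).round(1))
    tgt=np.array([V[0]-back*c,V[1]-back*sn,h]);print('tool move mm',(O.T@(tgt-o)*1e3).round(1),'force',np.round(s['contact_force'],2),'clock',s['clock'],'p',p.round(4),'tilt',O[:2,2].round(4))
E
python3 - <<'E'
from h import *
held('w6')
plan(.01)
z=np.load('w6.npz');s={'position':z['p'],'orientation':z['o']}
P=cloud('wrist',z['d'],s).reshape(-1,3);P=P[np.isfinite(P).all(1)]
v=P[(abs(P[:,0]-.495)<.12)&(abs(P[:,1]+.15)<.06)&(P[:,2]<.085)&(P[:,2]>.006)]
v=v[(P[0,0]*0+v[:,0])>.42];v=v[::max(1,len(v)//6000)]
print(len(v),fit_v(v,[.492,-.1505,.189,0.]))
E
```

```text
axis in tool: y0 -0.0004 yawslope -0.0012 z0 -0.0204 zslope 0.0299 collar end x [0.0828 0.0836] 5474
world axis z slope -0.0124 world yaw 0.1698
[ 0.4794 -0.1342  0.1302] [[0.9857, 0.1678, 0.0177], [0.1679, -0.9858, 0.0002], [0.0175, 0.0028, -0.9998]] 9.75 [ 0.54 -0.   -2.14] [-0.437 -0.011  1.958  0.008  1.179  0.962]
tube origin in vrest mm [-11.7  18.8 150.7] yaw err -0.019 slope -0.0122 | collar x 73.3
tool move mm [ 0.5 18.5 90.7] force [ 0.37 -0.13 -2.11] clock 9.8 p [ 0.4794 -0.1342  0.1302] tilt [0.0177 0.0002]
8769 (array([ 4.91886807e-01, -1.48970907e-01,  1.84098668e-01,  3.82874810e-05]), np.float64(1.2386946217956638))
```

View pics/w6.png

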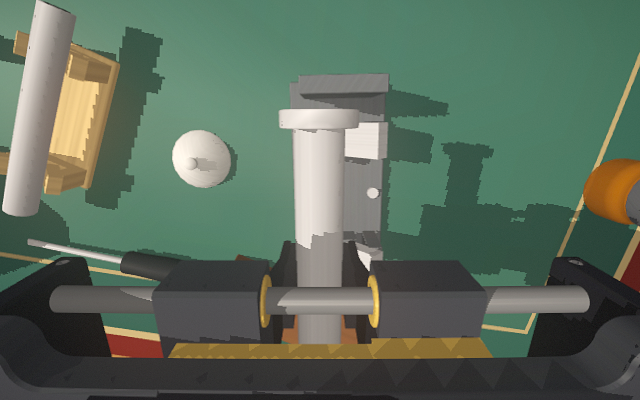

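Call:
step_arm([
  {"tx": 0,"ty": 8,"tz": 0,"yaw": -0.018,"hand": 0},
  {"tx": 0,"ty": 8,"tz": 5,"yaw": 0,"hand": 0},
  {"tx": 0,"ty": 2,"tz": 15,"yaw": 0,"hand": 0},
  {"tx": 0,"ty": 0,"tz": 15,"yaw": 0,"hand": 0},
  {"tx": 0,"ty": 0,"tz": 15,"yaw": 0,"hand": 0},
  {"tx": 0,"ty": 0,"tz": 7,"yaw": 0,"hand": 0},
  {"tx": 0,"ty": 0,"tz": 3,"yaw": 0,"hand": 0},
  {"tx": 0,"ty": 0,"tz": 0,"yaw": 0,"hand": 0},
])

```text
clock: 10.6
position: [0.4851, -0.1537, 0.068]
orientation: [[0.983, 0.184, 0.02], [0.184, -0.983, -0.001], [0.019, 0.004, -1.0]]
contact_force: [0.1, -0.0, -2.4]
opening: 0.262
```

```bash
sed -i 's/^V=np.*/V=np.array([.4918,-.1497,.187])/' h.py; python3 - <<'E'
from h import *
held('w7')
plan(.01)
z=np.load('w7.npz');s={'position':z['p'],'orientation':z['o']}
P=cloud('wrist',z['d'],s).reshape(-1,3);P=P[np.isfinite(P).all(1)]
L=(P-z['p'])@z['o']
ok=~((abs(L[:,1])<.025)&(L[:,0]<.095)&(L[:,2]<0.005));P=P[ok];L=L[ok]
v=P[(L[:,0]>.02)&(abs(P[:,0]-.495)<.12)&(abs(P[:,1]+.15)<.06)&(P[:,2]<.085)&(P[:,2]>.006)]
v=v[::max(1,len(v)//6000)]
print(len(v),fit_v(v,[.492,-.1505,.189,0.]))
E
```

```text
axis in tool: y0 -0.0004 yawslope -0.0006 z0 -0.0204 zslope 0.0295 collar end x [0.0828 0.0836] 5493
world axis z slope -0.0102 world yaw 0.1857
[ 0.4851 -0.1537  0.068 ] [[0.9827, 0.184, 0.0197], [0.1841, -0.9829, -0.0008], [0.0192, 0.0044, -0.9998]] 10.6 [ 0.11 -0.02 -2.37] [-0.467  0.101  1.973  0.009  1.05   0.914]
tube origin in vrest mm [-9.6 -2.3 88.8] yaw err -0.0004 slope -0.01 | collar x 75.4
tool move mm [-1.  -2.5 28.8] force [-0.56  0.12 -2.65] clock 10.65 p [ 0.4853 -0.1538  0.0684] tilt [ 0.0203 -0.0012]
9812 (array([ 4.92507801e-01, -1.50260132e-01,  1.91540482e-01, -3.57231451e-05]), np.float64(1.2429813700567882))
```

View pics/w7.png

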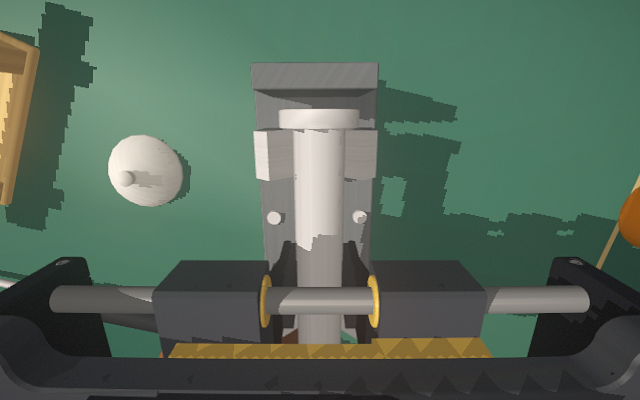

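Call:
step_arm([
  {"tx": 0,"ty": -2,"tz": 0,"yaw": 0,"hand": 0},
  {"tx": 0,"ty": -0.5,"tz": 4,"yaw": 0,"hand": 0},
  {"tx": 0,"ty": 0,"tz": 6,"yaw": 0,"hand": 0},
  {"tx": 0,"ty": 0,"tz": 6,"yaw": 0,"hand": 0},
  {"tx": 0,"ty": 0,"tz": 5,"yaw": 0,"hand": 0},
  {"tx": 0,"ty": 0,"tz": 3,"yaw": 0,"hand": 0},
  {"tx": 0,"ty": 0,"tz": 1,"yaw": 0,"hand": 0},
  {"tx": 0,"ty": 0,"tz": 0,"yaw": 0,"hand": 0},
])

```text
clock: 11.45
position: [0.4868, -0.1517, 0.0431]
orientation: [[0.983, 0.184, 0.023], [0.184, -0.983, -0.003], [0.022, 0.007, -1.0]]
contact_force: [0.2, -0.6, -1.5]
opening: 0.265
```

```bash
python3 - <<'E'
from h import *
held('w8')
plan(0)
z=np.load('w8.npz');save('w8c.png',z['im'][20:270,200:440],2.4)
E
```

```text
axis in tool: y0 -0.0004 yawslope -0.0015 z0 -0.0204 zslope 0.0303 collar end x [0.0989 0.0998] 5475
world axis z slope -0.0079 world yaw 0.1868
[ 0.4868 -0.1517  0.0431] [[0.9826, 0.1843, 0.0233], [0.1844, -0.9828, -0.0026], [0.0224, 0.0068, -0.9997]] 11.45 [ 0.15 -0.62 -1.5 ] [-0.462  0.141  1.985  0.01   0.994  0.918]
tube origin in vrest mm [-7.7 -0.5 63.6] yaw err -0.0003 slope -0.0072 | collar x 77.3
tool move mm [ 7.7 -0.5  3.7] force [ 0.41 -0.19 -1.64] clock 11.5 p [ 0.4868 -0.1517  0.0432] tilt [ 0.0234 -0.0027]
```

View pics/w8c.png

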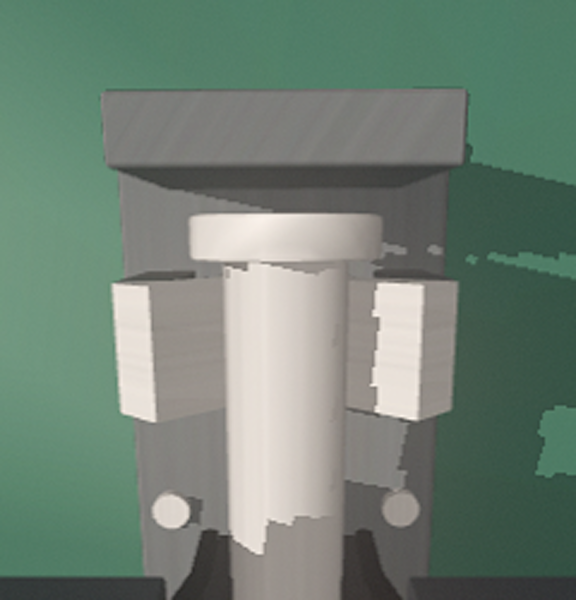

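Call:
step_arm([
  {"tx": 1.5,"ty": -0.3,"tz": 0,"yaw": 0,"hand": 0},
  {"tx": 1.5,"ty": 0,"tz": 0,"yaw": 0,"hand": 0},
  {"tx": 1.5,"ty": 0,"tz": 0.5,"yaw": 0,"hand": 0},
  {"tx": 1,"ty": 0,"tz": 0.5,"yaw": 0,"hand": 0},
  {"tx": 0.5,"ty": 0,"tz": 0.5,"yaw": 0,"hand": 0},
  {"tx": 0,"ty": 0,"tz": 0.5,"yaw": 0,"hand": 0},
  {"tx": 0,"ty": 0,"tz": 0,"yaw": 0,"hand": 0},
  {"tx": 0,"ty": 0,"tz": 0,"yaw": 0,"hand": 0},
])

```text
clock: 12.3
position: [0.494, -0.1505, 0.042]
orientation: [[0.983, 0.184, 0.025], [0.184, -0.983, -0.003], [0.024, 0.008, -1.0]]
contact_force: [-0.0, -0.8, -2.0]
opening: 0.261
```

```bash
python3 - <<'E'
from h import *
plan(0)
E
```

```text
tube origin in vrest mm [-0.5 -0.6 62.4] yaw err -0.0002 slope -0.0059 | collar x 84.5
tool move mm [ 0.4 -0.6  2.4] force [-0.02 -0.83 -2.01] clock 12.3 p [ 0.494  -0.1505  0.042 ] tilt [ 0.0249 -0.0034]
```

Call:
step_arm([
  {"tx": 0,"ty": -0.3,"tz": 0.5,"yaw": 0,"hand": 0},
  {"tx": 0,"ty": 0,"tz": 0.5,"yaw": 0,"hand": 0},
  {"tx": 0,"ty": 0,"tz": 0.3,"yaw": 0,"hand": 0},
  {"tx": 0,"ty": 0,"tz": 0.3,"yaw": 0,"hand": 0},
  {"tx": 0,"ty": 0,"tz": 0.3,"yaw": 0,"hand": 0},
  {"tx": 0,"ty": 0,"tz": 0,"yaw": 0,"hand": 0},
  {"tx": 0,"ty": 0,"tz": 0,"yaw": 0,"hand": 0},
  {"tx": 0,"ty": 0,"tz": 0,"yaw": 0,"hand": 0},
])

```text
clock: 13.1
position: [0.4939, -0.1502, 0.0399]
orientation: [[0.983, 0.184, 0.025], [0.184, -0.983, -0.003], [0.024, 0.008, -1.0]]
contact_force: [0.5, -0.3, -1.5]
opening: 0.268
```

```bash
python3 - <<'E'
from h import *
plan(0)
E
```

```text
tube origin in vrest mm [-0.6 -0.3 60.3] yaw err -0.0003 slope -0.0059 | collar x 84.4
tool move mm [ 0.6 -0.3  0.3] force [ 0.54 -0.29 -1.54] clock 13.1 p [ 0.4939 -0.1502  0.0399] tilt [ 0.0248 -0.0033]
```

Call:
step_arm([
  {"tx": 0.4,"ty": 0,"tz": 0,"yaw": 0,"hand": 0},
  {"tx": 0.4,"ty": 0,"tz": 0,"yaw": 0,"hand": 0},
  {"tx": 0.4,"ty": 0,"tz": 0,"yaw": 0,"hand": 0},
  {"tx": 0.4,"ty": 0,"tz": 0,"yaw": 0,"hand": 0},
  {"tx": 0,"ty": 0,"tz": 0,"yaw": 0,"hand": 0},
  {"tx": 0,"ty": 0,"tz": 0,"yaw": 0,"hand": 0},
  {"tx": 0,"ty": 0,"tz": 0,"yaw": 0,"hand": 0},
  {"tx": 0,"ty": 0,"tz": 0,"yaw": 0,"hand": 0},
])

```text
clock: 13.9
position: [0.4941, -0.1503, 0.0397]
orientation: [[0.983, 0.185, 0.022], [0.185, -0.983, -0.004], [0.02, 0.008, -1.0]]
contact_force: [-2.5, -0.8, -1.0]
opening: 0.262
```

```bash
python3 - <<'E'
from h import *
plan(0)
held('w9')
z=np.load('w9.npz');save('w9c.png',z['im'][20:270,200:440],2.4)
E
```

```text
tube origin in vrest mm [-0.3 -0.4 60.1] yaw err 0.0002 slope -0.0092 | collar x 84.7
tool move mm [ 0.3 -0.4  0.1] force [-2.53 -0.78 -1.01] clock 13.9 p [ 0.4941 -0.1503  0.0397] tilt [ 0.0215 -0.0037]
axis in tool: y0 -0.0004 yawslope -0.0021 z0 -0.0203 zslope 0.0243 collar end x [0.0943 0.0953] 5474
world axis z slope -0.0038 world yaw 0.1878
[ 0.4941 -0.1503  0.0397] [[0.9826, 0.1847, 0.0215], [0.1848, -0.9828, -0.0037], [0.0205, 0.0076, -0.9998]] 13.9 [-2.53 -0.78 -1.01] [-0.452  0.162  1.968  0.007  0.991  0.929]
```

View pics/w9c.png

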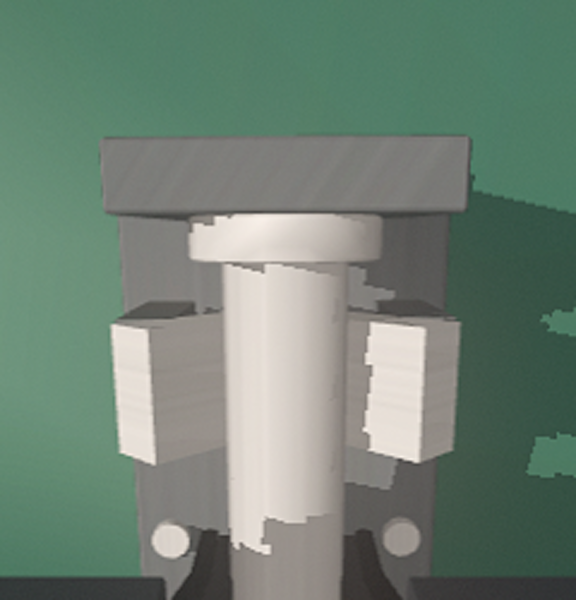

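Call:
step_arm([
  {"tx": 0,"ty": 0,"tz": 0.4,"yaw": 0,"hand": 0},
  {"tx": 0,"ty": 0,"tz": 0.4,"yaw": 0,"hand": 0},
  {"tx": 0,"ty": 0,"tz": 0,"yaw": 0,"hand": 0},
  {"tx": 0,"ty": 0,"tz": 0,"yaw": 0,"hand": 0},
  {"tx": 0,"ty": 0,"tz": 0,"yaw": 0,"hand": 0},
  {"tx": 0,"ty": 0,"tz": 0,"yaw": 0,"hand": 0},
  {"tx": 0,"ty": 0,"tz": 0,"yaw": 0,"hand": 0},
  {"tx": 0,"ty": 0,"tz": 0,"yaw": 0,"hand": 0},
])

```text
clock: 14.75
position: [0.4942, -0.1505, 0.0395]
orientation: [[0.983, 0.185, 0.022], [0.185, -0.983, -0.004], [0.02, 0.008, -1.0]]
contact_force: [-3.4, -1.0, 0.7]
opening: 0.261
```

```bash
python3 - <<'E'
from h import *
plan(0);print(observe()['torque'])
E
```

```text
tube origin in vrest mm [-0.2 -0.7 59.9] yaw err 0.0005 slope -0.0092 | collar x 84.8
tool move mm [ 0.2 -0.7 -0.1] force [-3.43 -1.02  0.69] clock 14.75 p [ 0.4942 -0.1505  0.0395] tilt [ 0.0216 -0.0041]
[-0.09950181  0.50750361  0.12242168]
```

Call:
step_arm([
  {"tx": 0,"ty": 0,"tz": 0.5,"yaw": 0,"hand": 0},
  {"tx": 0,"ty": 0,"tz": 0.5,"yaw": 0,"hand": 0},
  {"tx": 0,"ty": 0,"tz": 0.5,"yaw": 0,"hand": 0},
  {"tx": 0,"ty": 0,"tz": 0.5,"yaw": 0,"hand": 0},
  {"tx": 0,"ty": 0,"tz": 0.5,"yaw": 0,"hand": 0},
  {"tx": 0,"ty": 0,"tz": 0.5,"yaw": 0,"hand": 0},
  {"tx": 0,"ty": 0,"tz": 0.5,"yaw": 0,"hand": 0},
  {"tx": 0,"ty": 0,"tz": 0.5,"yaw": 0,"hand": 0},
])

```text
clock: 15.55
position: [0.4941, -0.1505, 0.0394]
orientation: [[0.982, 0.186, 0.02], [0.186, -0.983, -0.004], [0.019, 0.007, -1.0]]
contact_force: [-6.4, 0.8, 5.6]
opening: 0.263
```

```bash
python3 - <<'E'
from h import *
plan(0);print(observe()['torque'])
capture('side')
plan(0);capture('side');plan(0)
E
```

```text
tube origin in vrest mm [-0.2 -0.7 59.8] yaw err 0.0011 slope -0.0111 | collar x 84.8
tool move mm [ 0.2 -0.7 -0.2] force [-6.41  0.76  5.61] clock 15.55 p [ 0.4941 -0.1505  0.0394] tilt [ 0.0197 -0.0038]
[0.0260378  0.83922696 0.04686697]
tube origin in vrest mm [-0.2 -0.7 59.8] yaw err 0.0011 slope -0.011 | collar x 84.8
tool move mm [ 0.2 -0.7 -0.2] force [-5.75  0.46  5.71] clock 15.6 p [ 0.4942 -0.1505  0.0394] tilt [ 0.0198 -0.0038]
tube origin in vrest mm [-0.2 -0.7 59.8] yaw err 0.0011 slope -0.011 | collar x 84.8
tool move mm [ 0.2 -0.7 -0.2] force [-5.9  -0.42  6.1 ] clock 15.65 p [ 0.4942 -0.1505  0.0394] tilt [ 0.0197 -0.0038]
```

Call:
step_arm([
  {"tx": -0.2,"ty": 0,"tz": 0.5,"yaw": 0,"hand": 0},
  {"tx": -0.2,"ty": 0,"tz": 0.6,"yaw": 0,"hand": 0},
  {"tx": 0,"ty": 0,"tz": 0.7,"yaw": 0,"hand": 0},
  {"tx": 0,"ty": 0,"tz": 0.7,"yaw": 0,"hand": 0},
  {"tx": 0,"ty": 0,"tz": 0.7,"yaw": 0,"hand": 0},
  {"tx": 0,"ty": 0,"tz": 0.7,"yaw": 0,"hand": 0},
  {"tx": 0,"ty": 0,"tz": 0.7,"yaw": 0,"hand": 0},
  {"tx": 0,"ty": 0,"tz": 0.7,"yaw": 0,"hand": 0},
])

```text
clock: 16.45
position: [0.4941, -0.1505, 0.0394]
orientation: [[0.982, 0.186, 0.018], [0.186, -0.983, -0.003], [0.017, 0.007, -1.0]]
contact_force: [-6.1, 0.1, 6.9]
opening: 0.267
```

```bash
python3 - <<'E'
from h import *
print(observe()['torque']);plan(0)
held('w10')
z=np.load('w10.npz');save('w10c.png',z['im'][20:270,200:440],2.4)
im,d=capture('side');save('s10.png',im[230:330,270:380],5)
plan(0)
E
```

```text
[0.12888295 0.94574602 0.03404221]
tube origin in vrest mm [-0.2 -0.7 59.8] yaw err 0.0016 slope -0.0122 | collar x 84.8
tool move mm [ 0.2 -0.7 -0.2] force [-6.06  0.08  6.9 ] clock 16.45 p [ 0.4941 -0.1505  0.0394] tilt [ 0.0184 -0.0034]
axis in tool: y0 -0.0004 yawslope -0.0049 z0 -0.0204 zslope 0.0184 collar end x [0.0943 0.0952] 5484
world axis z slope -0.001 world yaw 0.1921
[ 0.4941 -0.1505  0.0394] [[0.9824, 0.1861, 0.0184], [0.1862, -0.9825, -0.0034], [0.0175, 0.0067, -0.9998]] 16.45 [-6.06  0.08  6.9 ] [-0.452  0.165  1.965  0.006  0.993  0.929]
tube origin in vrest mm [-0.2 -0.7 59.8] yaw err 0.0017 slope -0.0123 | collar x 84.8
tool move mm [ 0.2 -0.7 -0.2] force [-5.79  1.32  7.85] clock 16.55 p [ 0.4941 -0.1505  0.0394] tilt [ 0.0184 -0.0034]
```

View pics/w10c.png

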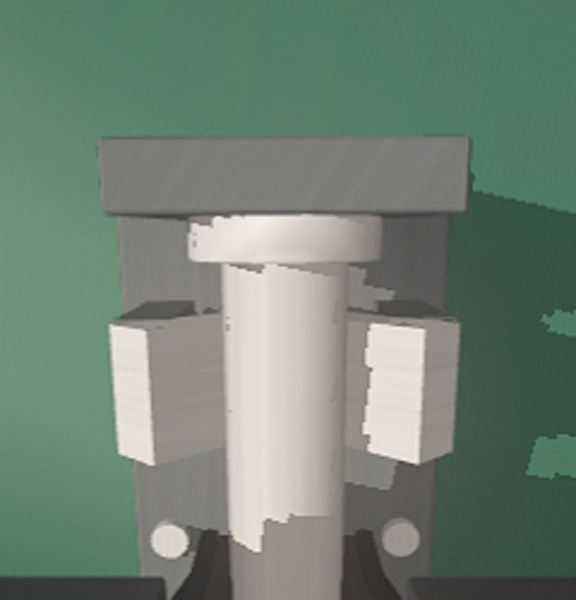

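View pics/s10.png

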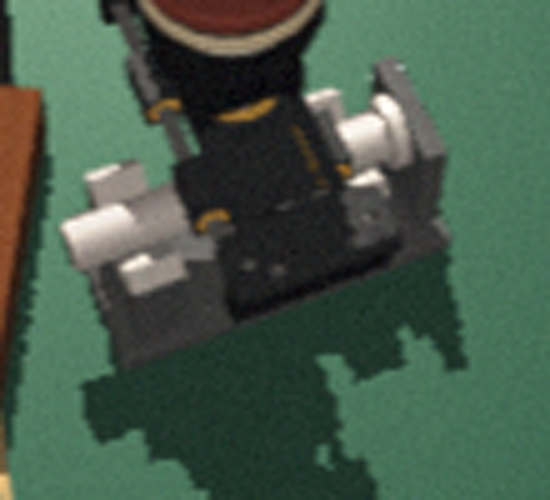

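Call:
step_arm([
  {"tx": -0.1,"ty": 0,"tz": 0.7,"yaw": 0,"hand": 0},
  {"tx": -0.1,"ty": 0,"tz": 0.7,"yaw": 0,"hand": 0},
  {"tx": 0,"ty": 0,"tz": 0.8,"yaw": 0,"hand": 0},
  {"tx": 0,"ty": 0,"tz": 0.8,"yaw": 0,"hand": 0},
  {"tx": 0,"ty": 0,"tz": 0.8,"yaw": 0,"hand": 0},
  {"tx": 0,"ty": 0,"tz": 0.8,"yaw": 0,"hand": 0},
  {"tx": 0,"ty": 0,"tz": 0.8,"yaw": 0,"hand": 0},
  {"tx": 0,"ty": 0,"tz": 0.8,"yaw": 0,"hand": 0},
])

```text
clock: 17.35
position: [0.4941, -0.1505, 0.0393]
orientation: [[0.982, 0.187, 0.016], [0.187, -0.982, -0.003], [0.015, 0.006, -1.0]]
contact_force: [-7.1, -0.6, 8.8]
opening: 0.271
```

```bash
python3 - <<'E'
from h import *
for i in range(12):
    s=observe();print(s['clock'],np.round(s['contact_force'],2),np.round(s['position'],4));capture('side')
held('w11')
for c in ['top']:
    im,d=capture(c);save('t11.png',im[120:290,190:440],3)
E
```

```text
17.35 [-7.05 -0.56  8.8 ] [ 0.4941 -0.1505  0.0393]
17.4 [-7.29  0.28  9.23] [ 0.4941 -0.1505  0.0393]
17.45 [-7.92  0.14  8.89] [ 0.4941 -0.1505  0.0394]
17.5 [-6.45  1.06  9.18] [ 0.4941 -0.1505  0.0393]
17.55 [-6.63  0.43  8.72] [ 0.4941 -0.1505  0.0394]
17.6 [-6.42  1.45  9.16] [ 0.4941 -0.1505  0.0393]
17.65 [-6.91  1.48  8.28] [ 0.4941 -0.1505  0.0394]
17.7 [-7.42  0.18  8.91] [ 0.4941 -0.1505  0.0393]
17.75 [-7.14  2.08  8.28] [ 0.4941 -0.1505  0.0393]
17.8 [-7.08  0.3   9.25] [ 0.4941 -0.1505  0.0393]
17.85 [-7.39  0.41  8.07] [ 0.4941 -0.1505  0.0393]
17.9 [-6.65  0.04  7.99] [ 0.4941 -0.1505  0.0393]
axis in tool: y0 -0.0004 yawslope -0.0041 z0 -0.0204 zslope 0.0168 collar end x [0.0942 0.0952] 5497
world axis z slope -0.0012 world yaw 0.1917
[ 0.4941 -0.1505  0.0394] [[0.9823, 0.1866, 0.0164], [0.1866, -0.9824, -0.0029], [0.0156, 0.0059, -0.9999]] 17.95 [-7.54 -0.31  8.49] [-0.451  0.167  1.963  0.005  0.996  0.929]
```

View pics/t11.png

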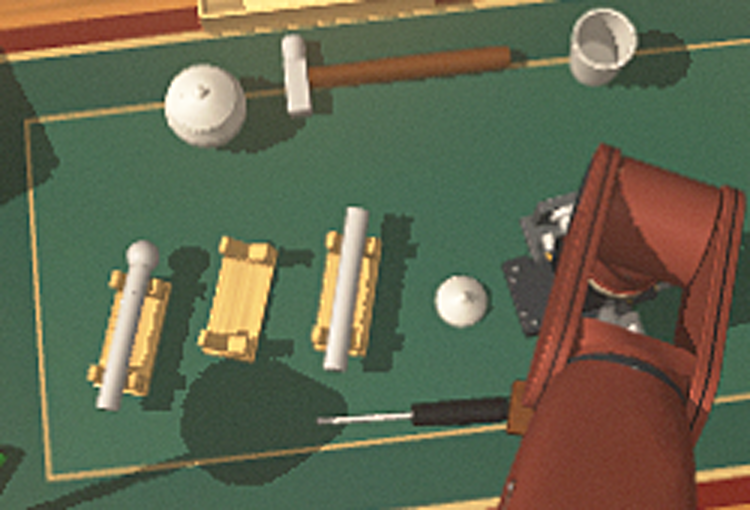

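The force is steady: about 8.7 N at the wrist, or about 10.9 N on the V with the tube's weight added. The tube is level, the collar is against the plate, and the other things stand where they were. Handing in.

```bash
python3 -c "
from h import *
print(sign_off())"
```

```text
the job is handed in; nothing more can be done
None
```

The collar tube is lying in the V-rest with its collar against the end plate. I handed the job in at about 18 s (limit 38 s), with the arm still gripping and pressing. `sign_off` reports no verdict.

**Last checks before handing in:**
- **Press:** about 8–9 N upward at the wrist, steady for 0.6 s. With the tube's weight (about 2.2 N), roughly 10.9 N bears on the V.
- **Collar:** it pushes on the end plate with about 7 N along the axis, more than the light touch I intended. The wrist picture showed no gap at the plate.
- **Seating:** the tube is level (slope about -0.001) and in line with the groove. The sideways force is small, so both flanks should be bearing, but I could not measure each flank separately.
- **The rest of the bench:** in the last top view the two other tubes and the other things in view look where they started. The arm hid part of the V-rest and the wooden block.

**What disagreed:**
- **V-rest position:** my measurements of it differed by 1–3 mm sideways. The tube read 0.7 mm off the groove's measured centre, which is within that error.
- **Tool tilt:** the tool tilted by about 0.016–0.027 rad during the moves. The tube pivoted slightly in the grip to lie level, which leaves a moment at the wrist of about 0.95 N m, read one press step before the last.

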